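# Clear the brush and open the grooming organiser

## Task

The brush lies in the way of the organiser's door. First lift it away and set it down (do not drop it) bristles down in the middle of the saucer, then pull the door open by its handle and leave it standing at about a right angle to the organiser's front. Leave everything else where it is.

Things in the scene. Friction and masses are not known exactly. Their poses are not given: they have to be found in the camera images.
- organiser: White plastic box organiser fixed to the table, 160 deep (x) x 200 wide (y) x 160 high; origin at the centre of its underside; its own -x side (towards the robot) is the front with the grey door.
- door (a joint): Angle of the organiser's upright grey door (186 wide, z 10 to 154, 12 thick), rad: 0 shut, 1.57 at a right angle to the front, stop at 2.1. Seen from above the door turns clockwise as it opens; its vertical hinge is at the front's left edge (the organiser's +y). The friction of the hinge keeps the door where it is left.
- door_hinge (a point): Point on the door's vertical hinge line, at the door's outer left edge, at the height of the handle's grip point (135 above the table). The door's panel, seen shut, starts at the line and stands 12 in front (-x) of it; this frame turns with the door and equals the organiser's axes when shut.
- door_handle (a point): Grip point of the door's handle, on the axis of its vertical bar, 135 above the table; 155 from the hinge line along the door, 35 off the door's outer face. The handle is a steel D-pull: round bar of 12 diameter, vertical, its axis from 90 to 155 above the table, joined to the door by a horizontal bar at each end. This frame turns with the door and equals the organiser's axes when shut.
- brush: Orange silicone palm brush lying bristles down: oval pad 110 (x) x 60 (y), from 14 to 32 above its underside, on a bristle block 74 x 40 x 14; on top an upright grip ridge 88 long (x), 22 thick (y), from 32 to 62 above the underside. Origin at the centre of the underside. 0.12 kg.
- saucer: Empty white stoneware saucer, loose, round, 180 across the rim, 20 high, inner floor about 140 across and 6 above the table. Origin at the centre of its underside. It stands left or right of the organiser, changing places with the clear box.
- clearbox: Bystander: transparent lidded box 146 x 106 x 80 high, origin at the centre of its underside.
- bottle: Bystander: white bottle 50 in diameter, 130 high, standing a little beyond where the open door belongs (a door swung too far hits it). Origin at the centre of its underside.
- comb: Bystander: flat double-sided steel comb 180 (x) x 48 (y) x 5, lying nearest the robot; origin at the centre of its underside.
- jar: Bystander: glass jar 76 in diameter, 100 high; origin at the centre of its underside.
- mug: Bystander: white mug 76 in diameter, 90 high; origin at the centre of its underside.
- can: Bystander: metal can 60 in diameter, 90 high; origin at the centre of its underside.
There are look-alikes about, which are no part of the job. Of the things like the brush, leave any that is blue or yellow; of the rest the smaller one is meant.

How it is judged:
By the outcome, as a careful person would: the job done as asked, in the order asked, and still so for the second after the job is handed in, with the robot touching nothing.
It also fails if it takes over 61 s, if anything falls off the work surface, if the arm or the gripper's body presses on something with over 40 N, if the wrist force passes 120 N, or if a joint passes its speed limit or range.

## Robot

A 6-joint arm with a two-finger parallel gripper is mounted at the origin on the work surface. World frame = base frame: x ahead of the robot, y to its left, z up, the work surface at z = 0. Lengths are in m, angles in rad, forces in N, time in s.
With the tool pointing down it reaches from about 0.25 to 0.775 m from the base axis. Payload 4 kg.
Tool frame: the origin (TCP) lies midway between the tips of the shut fingers; the grasp point (between the pads) lies 19 mm behind it; z points along the fingers, y is the line along which they close (so a half turn about z gives the same grasp; the last joint's range is limited). The gripper opens to 85 mm and grips with 20 to 120 N. Pads are 22 mm wide; open, the fingers measure 114 mm over their backs; the gripper's body (76 mm by 85 mm) begins 54 mm behind the grasp point. The pads swing forward as they close: fully open they stand 13 mm farther back than shut.
Start: joints at [1.187, 0.087, 1.371, -0, 1.684, -0.103], TCP at [0.152, 0.528, 0.231] pointing down, gripper open.
Joint ranges: [-3.1, 3.1], [-0.76, 2.03], [0.27, 2.55], [-1.08, 4.22], [0.17, 2.65], [-2.57, 2.57]. Speed limits (rad/s): [2.79, 2.79, 3.14, 3.14, 3.14, 3.14].

## Interface

Orientations are given as a unit quaternion [x, y, z, w].
In Python, from workcell import robot gives the robot as it stands. The module is installed in compiled form; this text tells all that it offers.
- The arm moves only by the tool step_arm, never from a script. Its arguments are lists of equal length, an entry for each row: "hand": the gripper's target within -1 to 1 (shut at 1, half-way at 0, fully open at -1); "dp": the shift along the world's x, y, z in m, a list of three; "twist": the turn about the world's z in rad. In form: {"hand": [hand, ...], "dp": [[dx, dy, dz], ...], "twist": [twist, ...]}. A call has 1 to 5 rows; each row is the pose to reach, as a shift and turn from the pose commanded when the call began; what a row does not reach only later rows make up. A row lasts 1/12 s, in which the tool goes at most 41.7 mm and 7.16 degrees, less where a joint would pass 70% of its speed; a pose out of reach is approached as far as the arm can. A call with a gripper value outside its range is refused whole. The fingers move at their own pace and stop on an object; "grip_force" is the grip in N (left out, the last holds). Time passes only in rows, so rows that repeat a pose let the fingers close. It gives the time, the measured TCP pose, the force, the opening and the grip force at its end, in the units of the state.
- robot.sense(): the state, without advancing time (a new reading comes with each control period).
- robot.snapshot(name): name is "side" or "top" or "wrist"; returns a dict with "frame" (384x512x3 uint8, red, green, blue), "range_z" (384x512 float32, m along the optical axis (not along the pixel's ray), 0 where there is no reading), "intrinsics" (3x3 intrinsics, pixels), "T" (4x4, takes a point from camera to world coordinates). Camera axes: x right, y down, z forward; pixel columns grow to the right and rows downward; lengths in m; the calibration is good to about 2 mm. A picture is of the moment at which its call begins.
- robot.hand_in(): hands the job in; it is judged then, once.
Trained networks look in a picture, given as the dict that the camera call returned (one of the last four; its "shot" number tells which), for a name from the list of things; names that differ only in an ending like _2 or _b are one class to them, and where a whole thing is asked for, a point or a joint stands for the part that bears it (a point fixed in the world has none). Each returns a list of dicts, best first, with "p" (0 to 1); they miss things now and then, are a little off and sometimes report something else, mostly with a low value. They report only what shows in the picture. A call takes as long as a camera call. They do not tell look-alikes from the thing itself.
- robot.recognise(picture, label): "box" ([left, top, width, height] in pixels, round what is visible of it).
- robot.spot_point(picture, label): "position" ([column, row] in pixels: a listed point, or the origin of a listed thing).
The state is a dict: "time": time; "joint_pos": joint angles; "dq": joint speeds; "joint_efforts": joint torques, N m; "ee_pos": TCP position; "ee_rot": TCP orientation; "wrist_force": force on the tool from outside, world axes, zero at the start; "ft_torque": the same for the moment, N m; "gripper_width": finger opening in m; "gripper_force": force on a finger pad.
Only numpy, scipy, OpenCV 4.12 (cv2) and the standard library are available. Lean on these libraries where they do the work, as an engineer would, in place of code of your own. Each camera call takes 0.05 s, during which the arm holds its last target. There are 200 camera calls.

## Working session

There is one attempt and no reset: what is moved stays moved. The work goes in short steps, Python scripts to look and compute and a tool call to move; the robot and the scene stay as the last step left them, time stands still between calls to the robot, and variables do not carry over. Pictures are saved under pics/ and viewed, at most 10 in all, crops included, and the job is handed in when it is done.

Besides the shell and the picture viewer there is one more tool, called after "Emit:" as name([rows], argument=value, ...), one row to a line, values as JSON. step_arm: Moves the arm, as the interface text tells. Its arguments: {"type":"object","properties":{"hand":{"type":"array","items":{"type":"number"}},"dp":{"type":"array","items":{"type":"array","items":{"type":"number"}}},"twist":{"type":"array","items":{"type":"number"}},"grip_force":{"type":"number"}},"required":["hand","dp","twist"]}

```bash
mkdir -p pics
cat > h.py <<'E'
import numpy as np, cv2
from workcell import robot
def w(s,u,v,z=None):
    K=s["intrinsics"];T=s["T"]
    r=np.linalg.inv(K)@[u,v,1.]
    if z is None:
        u0,v0=int(round(u)),int(round(v)); p=s["range_z"][v0-2:v0+3,u0-2:u0+3]; p=p[p>0]
        d=np.median(p) if p.size else np.nan
        return T[:3,:3]@(r*d)+T[:3,3]
    R=T[:3,:3]@r; return T[:3,3]+R*(z-T[2,3])/R[2]
def save(s,n,box=None,k=1):
    f=s["frame"][:,:,::-1]
    if box: f=f[box[1]:box[3],box[0]:box[2]]
    cv2.imwrite("pics/"+n+".png",cv2.resize(f,None,fx=k,fy=k,interpolation=cv2.INTER_CUBIC))
E
python3 - <<'E'
from h import *
np.set_printoptions(precision=3,suppress=True)
st=robot.sense();print(st["time"],st["ee_pos"],st["ee_rot"],st["gripper_width"])
a=robot.snapshot("top");b=robot.snapshot("side")
f=np.hstack([a["frame"],b["frame"]])[:,:,::-1]
cv2.imwrite("pics/a.png",a["frame"][:,:,::-1]);cv2.imwrite("pics/b.png",b["frame"][:,:,::-1])
for n,s in(("top",a),("side",b)):
    print(n,s["T"])
    for l in["brush","saucer","organiser","door_handle","door_hinge","bottle","clearbox","comb","jar","mug","can"]:
        for d in robot.spot_point(s,l)[:4]:
            if d["p"]>.2: print(l,round(d["p"],2),np.round(d["position"]),w(s,*d["position"]))
E
```

```text
0.0 [0.152 0.528 0.23 ] [ 0.14   0.99  -0.001 -0.   ] 0.08530787739329479
top [[-0.027 -0.999  0.039  0.478]
 [-1.     0.027  0.001 -0.017]
 [-0.002 -0.039 -0.999  1.14 ]
 [ 0.     0.     0.     1.   ]]
brush 0.91 [250. 260.] [0.357 0.019 0.083]
brush 0.9 [202. 127.] [0.695 0.131 0.081]
brush 0.69 [336. 202.] [ 0.495 -0.206  0.061]
brush 0.57 [282. 189.] [ 0.533 -0.069  0.061]
saucer 0.95 [121. 210.] [0.493 0.364 0.006]
door_handle 0.92 [316. 156.] [ 0.606 -0.148  0.145]
door_hinge 0.62 [255. 129.] [ 0.672 -0.005  0.156]
door_hinge 0.43 [383. 135.] [ 0.659 -0.324  0.097]
bottle 0.58 [207. 180.] [0.56  0.12  0.088]
clearbox 0.88 [392. 207.] [ 0.48  -0.348  0.068]
comb 0.72 [307. 262.] [ 0.338 -0.133  0.003]
comb 0.68 [283. 188.] [ 0.536 -0.071  0.061]
jar 0.7 [384. 137.] [ 0.655 -0.325  0.097]
mug 0.93 [128. 141.] [0.68  0.342 0.005]
can 0.63 [186. 270.] [0.337 0.178 0.09 ]
side [[-0.992 -0.047  0.116  0.41 ]
 [-0.124  0.5   -0.857  0.804]
 [-0.018 -0.865 -0.502  0.57 ]
 [ 0.     0.     0.     1.   ]]
brush 0.87 [271. 182.] [ 0.486 -0.187  0.028]
brush 0.72 [174. 250.] [0.682 0.198 0.045]
brush 0.7 [311. 226.] [0.363 0.063 0.039]
brush 0.63 [254. 210.] [ 0.523 -0.031  0.018]
saucer 0.61 [250. 332.] [0.48  0.37  0.005]
organiser 0.98 [190. 198.] [0.697 0.002 0.07 ]
door_handle 0.78 [231. 156.] [ 0.606 -0.147  0.134]
door_hinge 0.82 [197. 177.] [0.67  0.001 0.136]
bottle 0.76 [228. 250.] [0.562 0.157 0.023]
bottle 0.51 [227. 165.] [ 0.654 -0.314  0.02 ]
clearbox 0.97 [274. 163.] [ 0.483 -0.319  0.034]
comb 0.52 [316. 202.] [0.351 0.013 0.081]
comb 0.47 [229. 248.] [0.56  0.157 0.028]
jar 0.5 [226. 164.] [ 0.66  -0.315  0.022]
mug 0.86 [157. 314.] [0.656 0.378 0.04 ]
can 0.69 [322. 268.] [0.341 0.217 0.038]
can 0.57 [188. 200.] [0.703 0.002 0.06 ]
```

View pics/a.png

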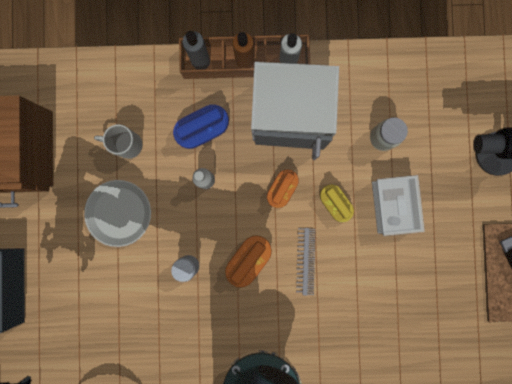

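View pics/b.png

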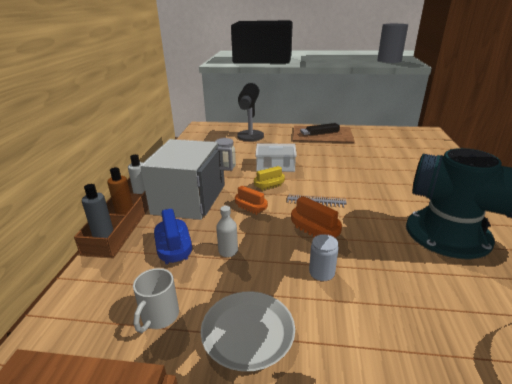

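Top picture: four brush-like things. They are blue (202,127), yellow (337,203), large orange (248,262) and small orange (283,189). The small orange one fits: it is neither blue nor yellow, it is the smaller of the other two, and it lies in front of the door. The saucer is at (118,214), the handle at (317,147) and the bottle at (203,178).

Run:
```python
from h import *
np.set_printoptions(precision=4,suppress=True)
a=robot.snapshot("top");b=robot.snapshot("side")
save(a,"c",(220,40,360,300),2.3)
def cloud(s):
    v,u=np.mgrid[0:384,0:512]; d=s["range_z"]
    p=np.stack([u,v,np.ones_like(u)],-1)@np.linalg.inv(s["intrinsics"]).T*d[...,None]
    return p@s["T"][:3,:3].T+s["T"][:3,3]
for n,s in(("top",a),("side",b)):
    P=cloud(s);hsv=cv2.cvtColor(s["frame"],cv2.COLOR_RGB2HSV)
    near=(abs(P[...,0]-.53)<.08)&(abs(P[...,1]+.065)<.075)&(hsv[...,1]>150)&(hsv[...,0]<16)&(P[...,2]>.01)
    q=P[near&(P[...,2]>.01)];r=q[q[:,2]>.05]
    for nm,c in(("all",q),("ridge",r)):
        (x,y),(ww,hh),an=cv2.minAreaRect((c[:,:2]*1000).astype(np.float32));print(n,nm,len(c),x,y,ww,hh,an,c[:,2].max(),c.mean(0))
    # organiser top
    o=P[(P[...,2]>.145)&(abs(P[...,0]-.72)<.13)&(abs(P[...,1]+.09)<.16)&(hsv[...,1]<60)&(P[...,2]<.18)]
    print("org",cv2.minAreaRect((o[:,:2]*1000).astype(np.float32)),cv2.boxPoints(cv2.minAreaRect((o[:,:2]*1000).astype(np.float32))).tolist(),np.median(o[:,2]))
    sc=P[(abs(P[...,0]-.48)<.13)&(abs(P[...,1]-.37)<.13)&(P[...,2]>.012)&(P[...,2]<.035)]
    print("saucer",cv2.minEnclosingCircle((sc[:,:2]*1000).astype(np.float32)),np.percentile(sc[:,2],[50,98]))
    bo=P[(abs(P[...,0]-.56)<.06)&(abs(P[...,1]-.14)<.05)&(P[...,2]>.04)]
    print("bottle",cv2.minEnclosingCircle((bo[:,:2]*1000).astype(np.float32)),bo[:,2].max())
    ha=P[(abs(P[...,0]-.605)<.03)&(abs(P[...,1]+.147)<.03)&(P[...,2]>.08)]
    print("handle",len(ha),ha.mean(0),ha.min(0),ha.max(0))
```

```text
top all 778 526.7470092773438 -64.22335052490234 59.51187515258789 131.57369995117188 58.61383056640625 1.1398314282026019 [ 0.5357 -0.068   0.0649]
top ridge 302 523.0786743164062 -61.219566345214844 24.437131881713867 123.11863708496094 56.5960578918457 1.1398314282026019 [ 0.5347 -0.068   0.1178]
org ((716.7637939453125, -98.25914764404297), (200.06736755371094, 218.2428436279297), 85.50408172607422) [[600.13671875, -189.4311981201172], [817.7080078125, -206.53883361816406], [833.390869140625, -7.08709716796875], [615.819580078125, 10.020538330078125]] 0.15909449947691945
saucer ((485.0889587402344, 370.9681091308594), 89.51488494873047) [0.0172 0.0229]
bottle ((568.5440063476562, 134.78030395507812), 24.92576789855957) 0.1345078184392452
handle 114 [ 0.6184 -0.1482  0.1388] [ 0.6033 -0.1566  0.0895] [ 0.635  -0.1428  0.1647]
side all 595 538.5856323242188 -60.138099670410156 52.89350128173828 104.2712631225586 73.49583435058594 0.06250112861916846 [ 0.5349 -0.0556  0.0384]
side ridge 167 536.7794799804688 -69.57077026367188 24.3997802734375 86.5382080078125 60.19578552246094 0.06250112861916846 [ 0.5353 -0.0645  0.0577]
org ((716.6644287109375, -98.36701965332031), (205.90672302246094, 218.55911254882812), 85.27278900146484) [[599.2720336914062, -191.9642333984375], [817.0877075195312, -209.97610473632812], [834.0568237304688, -4.769805908203125], [616.2411499023438, 13.2420654296875]] 0.15778800414188382
saucer ((484.9463195800781, 370.1128845214844), 89.92183685302734) [0.0167 0.0202]
bottle ((567.518798828125, 137.9028778076172), 25.290828704833984) 0.12981590048824504
handle 140 [ 0.6138 -0.1458  0.1232] [ 0.6022 -0.1533  0.0836] [ 0.6348 -0.1406  0.16  ]
```

View pics/c.png

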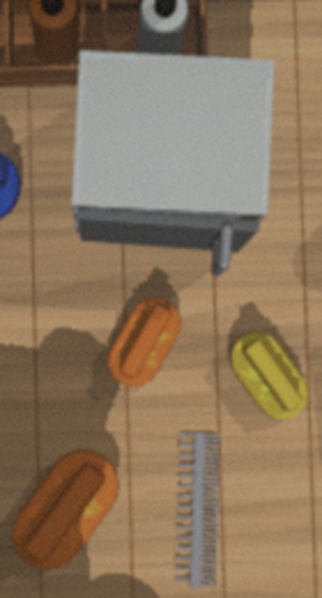

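The crop shows the small orange brush at about (145,342) and the larger one at (67,510), with the handle at (222,245). The small one is confirmed. Its ridge is at about (0.536, -0.068), with its long axis at -30° and its top at 0.062. I'll move above it.

Emit:
step_arm([
  [0.02, -0.031, 0],
  [0.042, -0.065, 0],
  [0.064, -0.1, 0],
  [0.086, -0.134, 0],
  [0.108, -0.168, 0],
], hand=[-1, -1, -1, -1, -1], twist=[-0.05, -0.1, -0.15, -0.2, -0.243])

```text
time: 1.72
ee_pos: [0.2609, 0.3589, 0.2314]
ee_rot: [0.26, 0.966, 0.0, 0.0]
wrist_force: [0.5, 0.5, 0.5]
gripper_width: 0.0854
gripper_force: 0.0
```

Emit:
step_arm([
  [0.022, -0.034, 0],
  [0.044, -0.068, 0],
  [0.066, -0.102, 0],
  [0.088, -0.136, 0],
  [0.11, -0.17, 0],
], hand=[-1, -1, -1, -1, -1], twist=[0, 0, 0, 0, 0])

```text
time: 2.13
ee_pos: [0.371, 0.1887, 0.2317]
ee_rot: [0.259, 0.966, 0.0, 0.001]
wrist_force: [1.2, 0.3, 0.4]
gripper_width: 0.0851
gripper_force: 0.0
```

Emit:
step_arm([
  [0.022, -0.034, 0],
  [0.044, -0.068, 0],
  [0.066, -0.102, 0],
  [0.088, -0.136, 0],
  [0.11, -0.17, 0],
], hand=[-1, -1, -1, -1, -1], twist=[0, 0, 0, 0, 0])

```text
time: 2.55
ee_pos: [0.4812, 0.0185, 0.2317]
ee_rot: [0.259, 0.966, 0.0, 0.0]
wrist_force: [0.1, 0.6, 1.4]
gripper_width: 0.0858
gripper_force: 0.0
```

Emit:
step_arm([
  [0.02, -0.03, 0],
  [0.04, -0.06, 0],
  [0.056, -0.088, 0],
  [0.056, -0.088, 0],
  [0.056, -0.088, 0],
], hand=[-1, -1, -1, -1, -1], twist=[0, 0, 0, 0, 0])

```text
time: 2.97
ee_pos: [0.5367, -0.0689, 0.2306]
ee_rot: [0.26, 0.966, 0.0, -0.001]
wrist_force: [0.7, 0.1, 0.1]
gripper_width: 0.0853
gripper_force: 0.0
```

```bash
cat >> h.py <<'E'
def cloud(s):
    v,u=np.mgrid[0:384,0:512]; d=s["range_z"]
    p=np.stack([u,v,np.ones_like(u)],-1)@np.linalg.inv(s["intrinsics"]).T*d[...,None]
    return p@s["T"][:3,:3].T+s["T"][:3,3]
E
python3 - <<'E'
from h import *
np.set_printoptions(precision=4,suppress=True)
s=robot.snapshot("wrist");st=robot.sense();save(s,"d")
print(st["time"],st["ee_pos"],st["ee_rot"],np.degrees(2*np.arctan2(st["ee_rot"][1],st["ee_rot"][0])-np.pi/2),st["joint_pos"],s["T"])
P=cloud(s);hsv=cv2.cvtColor(s["frame"],cv2.COLOR_RGB2HSV)
m=(s["range_z"]>0)&(np.hypot(P[...,0]-.535,P[...,1]+.068)<.09)&(hsv[...,1]>140)&(hsv[...,0]<16)&(P[...,2]>.054)&(P[...,2]<.075)
r=P[m];print(len(r),cv2.minAreaRect((r[:,:2]*1000).astype(np.float32)),np.percentile(r[:,2],[5,50,95]))
for l in("brush","door_handle","door_hinge"):
  for d in robot.spot_point(s,l)[:2]:print(l,d["p"],d["position"],w(s,*d["position"]))
E
```

```text
3.0167 [ 0.5363 -0.0677  0.2309] [ 0.2594  0.9658  0.0003 -0.0007] 59.926060795384394 [-0.2308  0.0671  1.393   0.0007  1.6828 -1.2767] [[ 0.5023  0.8176  0.2813  0.4635]
 [ 0.8647 -0.475  -0.1634 -0.0264]
 [ 0.      0.3254 -0.9456  0.3728]
 [ 0.      0.      0.      1.    ]]
1785 ((538.4249267578125, -71.35682678222656), (21.608850479125977, 85.9874038696289), 59.148948669433594) [0.0577 0.061  0.0625]
brush 0.91 [142.0, 186.2] [ 0.4948 -0.196   0.0314]
brush 0.76 [477.0, 189.1] [0.6768 0.1191 0.0442]
door_handle 0.67 [226.0, 305.5] [ 0.608  -0.1441  0.1417]
door_hinge 0.64 [405.8, 281.7] [ 0.6624 -0.0013  0.1428]
```

View pics/d.png

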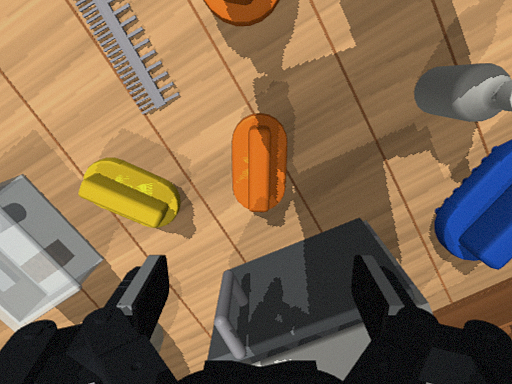

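The wrist view shows the small orange brush at (260,162), upright and clear on both sides. Its ridge centre is (0.538, -0.071), which agrees with the side view. I'll descend and grip.

Emit:
step_arm([
  [0.001, -0.002, -0.04],
  [0.001, -0.002, -0.08],
  [0.001, -0.002, -0.12],
  [0.001, -0.002, -0.155],
  [0.001, -0.002, -0.18],
], hand=[-0.6, -0.4, -0.3, -0.3, -0.3], twist=[0, 0, 0, 0, 0], grip_force=30)

```text
time: 3.58
ee_pos: [0.535, -0.0676, 0.048]
ee_rot: [0.258, 0.966, 0.0, -0.002]
wrist_force: [-0.3, -1.2, -0.9]
gripper_width: 0.0559
gripper_force: 0.0
```

Emit:
step_arm([
  [0, 0, -0.013],
  [0, 0, -0.013],
  [0, 0, -0.013],
  [0, 0, -0.013],
  [0, 0, -0.013],
], hand=[-0.3, -0.3, 1, 1, 1], twist=[0, 0, 0, 0, 0])

```text
time: 4.0
ee_pos: [0.5389, -0.0696, 0.0408]
ee_rot: [0.259, 0.966, 0.0, 0.002]
wrist_force: [0.6, -1.0, -0.1]
gripper_width: 0.0218
gripper_force: 34.5
```

Emit:
step_arm([
  [0, 0, 0],
  [0, 0, 0],
  [0, 0, 0],
  [0, 0, 0],
  [0, 0, 0],
], hand=[1, 1, 1, 1, 1], twist=[0, 0, 0, 0, 0])

```text
time: 4.42
ee_pos: [0.5389, -0.0697, 0.0406]
ee_rot: [0.259, 0.966, 0.0, 0.002]
wrist_force: [-1.0, 1.7, 5.9]
gripper_width: 0.021
gripper_force: 35.2
```

Emit:
step_arm([
  [0, 0, 0.02],
  [0, 0, 0.06],
  [0, 0, 0.1],
  [0, 0, 0.14],
  [0, 0, 0.18],
], hand=[1, 1, 1, 1, 1], twist=[0, 0, 0, 0, 0])

```text
time: 4.83
ee_pos: [0.5369, -0.0695, 0.2201]
ee_rot: [0.259, 0.966, -0.0, -0.0]
wrist_force: [1.5, 0.2, -0.4]
gripper_width: 0.0212
gripper_force: 34.4
```

Emit:
step_arm([
  [0, 0.02, 0.01],
  [-0.004, 0.05, 0.01],
  [-0.008, 0.08, 0.01],
  [-0.012, 0.115, 0.01],
  [-0.02, 0.15, 0.01],
], hand=[1, 1, 1, 1, 1], twist=[0, 0, 0, 0, 0])

```text
time: 5.25
ee_pos: [0.5174, 0.0814, 0.2284]
ee_rot: [0.26, 0.966, 0.0, 0.0]
wrist_force: [1.0, 0.6, -1.9]
gripper_width: 0.021
gripper_force: 34.5
```

Emit:
step_arm([
  [-0.004, 0.035, 0],
  [-0.008, 0.07, 0],
  [-0.012, 0.105, 0],
  [-0.016, 0.14, 0],
  [-0.02, 0.175, 0],
], hand=[1, 1, 1, 1, 1], twist=[0, 0, 0, 0, 0])

```text
time: 5.67
ee_pos: [0.4968, 0.257, 0.2284]
ee_rot: [0.259, 0.966, 0.0, 0.0]
wrist_force: [0.5, 0.0, -0.4]
gripper_width: 0.0212
gripper_force: 34.5
```

Emit:
step_arm([
  [-0.004, 0.035, 0],
  [-0.008, 0.07, 0],
  [-0.012, 0.1, 0],
  [-0.014, 0.115, 0],
  [-0.014, 0.115, 0],
], hand=[1, 1, 1, 1, 1], twist=[0, 0, 0, 0, 0])

```text
time: 6.08
ee_pos: [0.4823, 0.3733, 0.2276]
ee_rot: [0.257, 0.966, 0.0, -0.001]
wrist_force: [-0.5, -0.7, -1.7]
gripper_width: 0.0213
gripper_force: 34.4
```

Run:
```python
from h import *
np.set_printoptions(precision=4,suppress=True)
st=robot.sense();print(st["time"],st["ee_pos"],st["gripper_width"],st["wrist_force"])
for n in("top","side"):
    s=robot.snapshot(n);P=cloud(s);hsv=cv2.cvtColor(s["frame"],cv2.COLOR_RGB2HSV)
    m=(np.hypot(P[...,0]-.485,P[...,1]-.37)<.09)&(hsv[...,1]>140)&(hsv[...,0]<16)&(P[...,2]>.1)
    r=P[m];print(n,len(r),r.mean(0) if len(r) else 0,np.percentile(r[:,2],[1,5,50,99]) if len(r) else 0, cv2.minAreaRect((r[:,:2]*1000).astype(np.float32)) if len(r) else 0)
    m=(abs(P[...,0]-.485)<.13)&(abs(P[...,1]-.37)<.13)&(P[...,2]>.013)&(P[...,2]<.026)
    print(cv2.minEnclosingCircle((P[m][:,:2]*1000).astype(np.float32)))
save(s,"e")
```

```text
6.0833 [0.4823 0.3733 0.2276] 0.021295435726137617 [-0.4892 -0.6532 -1.671 ]
top 732 [0.4918 0.3565 0.2362] [0.2122 0.2157 0.2215 0.3641] ((482.9389953613281, 363.28887939453125), (95.7262954711914, 96.2242431640625), 8.951462745666504)
((485.09442138671875, 370.8509216308594), 89.2572250366211)
side 1808 [0.4764 0.3895 0.2226] [0.1873 0.2035 0.218  0.2492] ((485.24755859375, 383.494873046875), (62.20930862426758, 106.44518280029297), 77.56101989746094)
((485.2718200683594, 370.3741760253906), 89.45110321044922)
```

View pics/e.png

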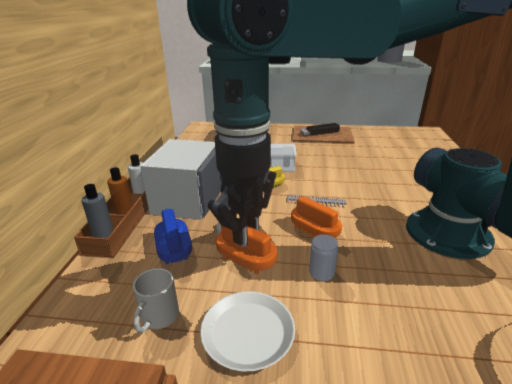

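The side view shows the brush held level, bristles down, at (247,248). The saucer is at (248,330), empty, with its centre at (0.485, 0.3706). I'll lower gently.

Emit:
step_arm([
  [0.001, 0, -0.035],
  [0.001, 0, -0.075],
  [0.001, 0, -0.115],
  [0.001, 0, -0.145],
  [0.001, 0, -0.165],
], hand=[1, 1, 1, 1, 1], twist=[0, 0, 0, 0, 0])

```text
time: 6.6
ee_pos: [0.483, 0.3669, 0.059]
ee_rot: [0.26, 0.966, -0.003, -0.002]
wrist_force: [-0.4, -0.1, -0.2]
gripper_width: 0.0215
gripper_force: 34.4
```

Emit:
step_arm([
  [0, 0, -0.003],
  [0, 0, -0.007],
  [0, 0, -0.01],
  [0, 0, -0.011],
  [0, 0, -0.011],
], hand=[1, 1, 1, 1, 1], twist=[0, 0, 0, 0, 0])

```text
time: 7.02
ee_pos: [0.4856, 0.3708, 0.0544]
ee_rot: [0.259, 0.966, 0.001, 0.001]
wrist_force: [0.4, 0.2, -0.5]
gripper_width: 0.0215
gripper_force: 34.4
```

Emit:
step_arm([
  [0, 0, -0.002],
  [0, 0, -0.004],
  [0, 0, -0.005],
  [0, 0, -0.006],
  [0, 0, -0.006],
], hand=[1, 1, 1, 1, 1], twist=[0, 0, 0, 0, 0])

```text
time: 7.43
ee_pos: [0.4844, 0.3707, 0.0468]
ee_rot: [0.259, 0.966, 0.0, 0.0]
wrist_force: [-0.8, -0.5, 0.9]
gripper_width: 0.0216
gripper_force: 34.7
```

Emit:
step_arm([
  [0, 0, -0.001],
  [0, 0, -0.001],
  [0, 0, -0.002],
  [0, 0, -0.002],
  [0, 0, -0.002],
], hand=[1, 1, 1, 1, 1], twist=[0, 0, 0, 0, 0])

```text
time: 7.85
ee_pos: [0.4844, 0.3707, 0.0467]
ee_rot: [0.259, 0.966, 0.0, 0.0]
wrist_force: [-3.9, -2.3, 9.7]
gripper_width: 0.021
gripper_force: 35.7
```

Contact at z 0.0467, as expected. I'll ease off, open and rise.

Emit:
step_arm([
  [0, 0, 0.001],
  [0, 0, 0.001],
  [0, 0, 0.001],
  [0, 0, 0.001],
  [0, 0, 0.001],
], hand=[1, 0.3, 0, -0.2, -0.3], twist=[0, 0, 0, 0, 0])

```text
time: 8.27
ee_pos: [0.4843, 0.3704, 0.0448]
ee_rot: [0.259, 0.966, -0.0, -0.0]
wrist_force: [0.4, -0.7, -0.3]
gripper_width: 0.0556
gripper_force: 0.0
```

Emit:
step_arm([
  [0, 0, 0.015],
  [0, 0, 0.05],
  [0, 0, 0.09],
  [0, 0, 0.13],
  [0, 0, 0.17],
], hand=[-0.3, -0.3, -0.3, -0.3, -0.3], twist=[0, 0, 0, 0, 0])

```text
time: 8.68
ee_pos: [0.4841, 0.3702, 0.2165]
ee_rot: [0.259, 0.966, -0.0, -0.0]
wrist_force: [0.6, 1.0, -0.1]
gripper_width: 0.0556
gripper_force: 0.0
```

Emit:
step_arm([
  [0, -0.03, 0.04],
  [0, -0.06, 0.08],
  [0, -0.1, 0.08],
  [0, -0.14, 0.08],
  [0, -0.18, 0.08],
], hand=[-0.3, -0.3, -0.3, -0.3, -0.3], twist=[0, 0, 0, 0, 0])

```text
time: 9.1
ee_pos: [0.4848, 0.1958, 0.2972]
ee_rot: [0.258, 0.966, 0.001, 0.002]
wrist_force: [1.1, -0.2, -0.3]
gripper_width: 0.0549
gripper_force: 0.0
```

Run:
```python
from h import *
np.set_printoptions(precision=4,suppress=True)
st=robot.sense();print(st["time"],st["ee_pos"],st["gripper_width"],st["wrist_force"])
K={}
for n in("top","side"):
    s=robot.snapshot(n);P=cloud(s);K[n]=s;hsv=cv2.cvtColor(s["frame"],cv2.COLOR_RGB2HSV)
    m=(np.hypot(P[...,0]-.485,P[...,1]-.37)<.085)&(hsv[...,1]>140)&(hsv[...,0]<16)&(P[...,2]<.09)&(P[...,2]>.03)
    r=P[m];
    for z in(.03,.058):
        q=r[r[:,2]>z]
        if len(q):print(n,z,len(q),cv2.minAreaRect((q[:,:2]*1000).astype(np.float32)),np.percentile(q[:,2],[5,50,95]))
    m=(abs(P[...,0]-.485)<.13)&(abs(P[...,1]-.37)<.13)&(P[...,2]>.013)&(P[...,2]<.026)
    print(cv2.minEnclosingCircle((P[m][:,:2]*1000).astype(np.float32)))
    # door geometry: organiser top only (z .155-.165), handle bar
    o=P[(P[...,2]>.156)&(P[...,2]<.165)&(P[...,0]>.63)&(P[...,0]<.84)&(abs(P[...,1]+.1)<.14)&(hsv[...,1]<60)]
    R=cv2.minAreaRect((o[:,:2]*1000).astype(np.float32));print("org",R,cv2.boxPoints(R).tolist())
    ha=P[(P[...,0]>.595)&(P[...,0]<.625)&(abs(P[...,1]+.147)<.03)&(P[...,2]>.08)&(P[...,2]<.17)]
    print("handle",len(ha),ha.mean(0),np.percentile(ha,[2,50,98],axis=0).tolist())
    for l in("door_handle","door_hinge"):
        for d in robot.spot_point(s,l)[:1]:print(l,d["p"],d["position"],w(s,*d["position"],.135))
f=np.hstack([K["top"]["frame"][60:320,60:420],K["side"]["frame"][100:360,130:370]]);cv2.imwrite("pics/f.png",cv2.resize(f[:,:,::-1],None,fx=1.3,fy=1.3))
```

```text
9.1 [0.4848 0.1958 0.2972] 0.05491574237905195 [ 1.0647 -0.1603 -0.3157]
((474.507080078125, 358.23150634765625), 86.58177947998047)
org ((730.1187133789062, -99.46027374267578), (200.4313507080078, 191.87718200683594), 85.51488494873047) [[626.6370849609375, -191.86663818359375], [817.9266357421875, -206.8714599609375], [833.600341796875, -7.0539093017578125], [642.310791015625, 7.9509124755859375]]
handle 75 [ 0.6125 -0.1473  0.1401] [[0.6035107949675143, -0.15341404741477074, 0.09120656284692773], [0.6112632769796479, -0.14716805014211048, 0.15719719526854226], [0.6231027008793962, -0.14290913669821922, 0.1620271275102676]]
door_handle 0.73 [313.3, 155.5] [ 0.6086 -0.1426  0.135 ]
door_hinge 0.93 [252.2, 129.5] [0.6755 0.0025 0.135 ]
side 0.03 1501 ((485.4096984863281, 379.2401428222656), (54.64118576049805, 105.70032501220703), 75.24195098876953) [0.0336 0.0434 0.0673]
side 0.058 521 ((483.1070861816406, 371.0903015136719), (22.77411460876465, 84.9337158203125), 58.682945251464844) [0.0596 0.0661 0.0679]
((484.80853271484375, 369.9583435058594), 89.15018463134766)
org ((730.968994140625, -99.71524047851562), (207.44692993164062, 188.85020446777344), 84.70538330078125) [[627.37548828125, -194.2828826904297], [815.419921875, -211.7094268798828], [834.5625, -5.1475982666015625], [646.51806640625, 12.278945922851562]]
handle 114 [ 0.6103 -0.1453  0.1229] [[0.6025335413045823, -0.1516856677312531, 0.08636564896039677], [0.6094251945992997, -0.1451069657546435, 0.1230479522426147], [0.6227637656150541, -0.1406607179887637, 0.1592015856744572]]
door_handle 0.57 [231.5, 155.9] [ 0.6026 -0.1436  0.135 ]
door_hinge 0.73 [195.6, 173.6] [ 0.6803 -0.0191  0.135 ]
```

View pics/f.png

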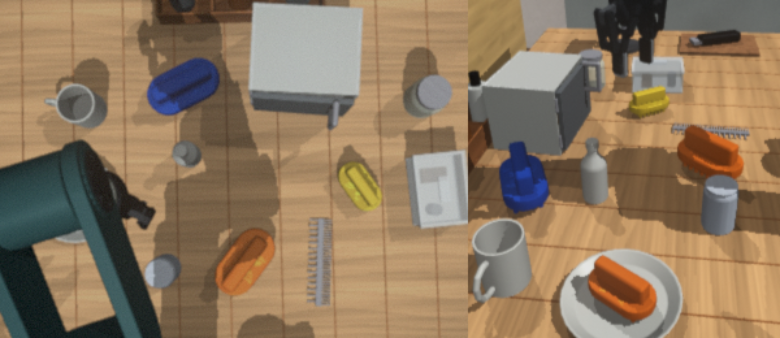

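The brush stands upright in the middle of the saucer (right part, 622,290), ridge centre (0.483, 0.371). The door is still shut with its handle at (336,110) in the left part. Next I'll move above the handle, estimated at (0.6085, -0.147).

Emit:
step_arm([
  [0.01, -0.03, 0],
  [0.023, -0.065, 0],
  [0.036, -0.1, 0],
  [0.049, -0.135, 0],
  [0.062, -0.17, 0],
], hand=[-0.3, -0.3, -0.3, -0.3, -0.3], twist=[0.05, 0.12, 0.2, 0.28, 0.36])

```text
time: 9.82
ee_pos: [0.5471, 0.0274, 0.2947]
ee_rot: [0.078, 0.997, 0.0, -0.0]
wrist_force: [1.4, 0.0, 0.6]
gripper_width: 0.0555
gripper_force: 0.0
```

Emit:
step_arm([
  [0.013, -0.035, 0],
  [0.026, -0.07, 0],
  [0.039, -0.105, 0],
  [0.052, -0.14, 0],
  [0.06, -0.165, -0.01],
], hand=[-0.3, -0.3, -0.3, -0.3, -0.3], twist=[0.085, 0.085, 0.085, 0.085, 0.085])

```text
time: 10.23
ee_pos: [0.6087, -0.1396, 0.2861]
ee_rot: [0.039, 0.999, -0.001, 0.001]
wrist_force: [0.8, 1.3, 0.1]
gripper_width: 0.0559
gripper_force: 0.0
```

Run:
```python
from h import *
np.set_printoptions(precision=4,suppress=True)
s=robot.snapshot("wrist");st=robot.sense();print(st["time"],st["ee_pos"],np.degrees(2*np.arctan2(st["ee_rot"][1],st["ee_rot"][0])-np.pi/2),st["joint_pos"][5])
save(s,"g")
P=cloud(s)
d=robot.spot_point(s,"door_handle")[:2];print(d,[w(s,*x["position"],.135) for x in d])
ok=s["range_z"]>0
ha=P[ok&(P[...,0]>.595)&(P[...,0]<.622)&(abs(P[...,1]+.147)<.035)&(P[...,2]>.08)&(P[...,2]<.17)]
for a,b in((.09,.11),(.11,.13),(.13,.15),(.15,.17)):
    q=ha[(ha[:,2]>a)&(ha[:,2]<b)]
    if len(q):print(a,len(q),np.percentile(q,[2,50,98],axis=0).tolist())
t=robot.snapshot("top");P=cloud(t)
m=(np.hypot(P[...,0]-.485,P[...,1]-.37)<.085)&(P[...,2]>.06)&(P[...,2]<.09)
print(cv2.minAreaRect((P[m][:,:2]*1000).astype(np.float32)))
```

```text
10.2833 [ 0.6084 -0.1436  0.2813] 85.26948424012448 -1.809628382306718
[{'position': [247.8, 174.3], 'p': 0.95}] [array([ 0.6086, -0.151 ,  0.135 ])]
0.09 53 [[0.604312688934813, -0.15489649975780312, 0.09016799898775622], [0.6056033349746892, -0.14853465719310313, 0.09878143226187985], [0.6151763165428601, -0.14387998930907056, 0.10921303733859852]]
0.11 60 [[0.6044190668135979, -0.15466123316120098, 0.11029068807378539], [0.6053652668501615, -0.14893397196707148, 0.11976650156006863], [0.6083895117771254, -0.14428456649096796, 0.12927881924571438]]
0.13 73 [[0.6043492914407463, -0.1549360382655609, 0.1306926377355775], [0.60527661652528, -0.1485938658068125, 0.14043808250631368], [0.6088784974041086, -0.14408307969787051, 0.14884385958241916]]
0.15 283 [[0.604761041260498, -0.15608738229159042, 0.150907229873925], [0.6124541045517214, -0.14977038655909397, 0.15908373689062955], [0.6216278300703695, -0.14417094389954896, 0.16124884681517807]]
((483.85491943359375, 369.124755859375), (23.247270584106445, 88.22239685058594), 60.55840301513672)
```

View pics/g.png

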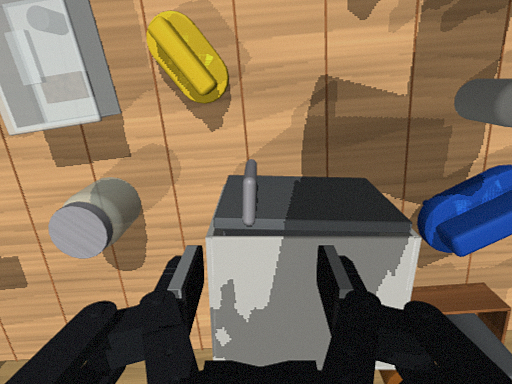

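The wrist view shows the bar from its top at (250,220) to its lower end at (250,165). Its axis is at about (0.610, -0.149), consistent with the top and side views. I'll descend onto it.

Emit:
step_arm([
  [0.001, -0.003, -0.03],
  [0.001, -0.003, -0.06],
  [0.001, -0.003, -0.09],
  [0.001, -0.003, -0.09],
  [0.001, -0.003, -0.09],
], hand=[-0.3, -0.3, -0.3, -0.3, -0.3], twist=[0, 0, 0, 0, 0])

```text
time: 10.8
ee_pos: [0.6066, -0.1386, 0.1933]
ee_rot: [0.038, 0.999, 0.001, -0.002]
wrist_force: [-0.3, -0.1, 0.6]
gripper_width: 0.0551
gripper_force: 0.0
```

Emit:
step_arm([
  [0.003, -0.009, 0],
  [0.003, -0.009, 0],
  [0.003, -0.009, -0.025],
  [0.003, -0.009, -0.05],
  [0.003, -0.009, -0.073],
], hand=[-0.3, -0.3, -0.3, -0.3, -0.3], twist=[0, 0, 0, 0, 0])

```text
time: 11.22
ee_pos: [0.6124, -0.1509, 0.125]
ee_rot: [0.039, 0.999, -0.001, 0.003]
wrist_force: [-1.3, 0.4, -0.3]
gripper_width: 0.0554
gripper_force: 0.0
```

Emit:
step_arm([
  [0, 0, 0],
  [0, 0, 0],
  [0, 0, 0],
  [0, 0, 0],
  [0, 0, 0],
], hand=[-0.3, -0.3, -0.3, -0.3, -0.3], twist=[0, 0, 0, 0, 0])

```text
time: 11.63
ee_pos: [0.6118, -0.1506, 0.1252]
ee_rot: [0.039, 0.999, -0.001, 0.002]
wrist_force: [0.3, 0.2, 0.2]
gripper_width: 0.0554
gripper_force: 0.0
```

Emit:
step_arm([
  [-0.001, 0.001, -0.005],
  [-0.001, 0.001, -0.005],
  [-0.001, 0.001, -0.005],
  [-0.001, 0.001, -0.005],
  [-0.001, 0.001, -0.005],
], hand=[-0.3, 1, 1, 1, 1], twist=[0, 0, 0, 0, 0], grip_force=40)

```text
time: 12.05
ee_pos: [0.6093, -0.1495, 0.1173]
ee_rot: [0.039, 0.999, -0.0, -0.0]
wrist_force: [-0.7, -2.1, 0.1]
gripper_width: 0.011
gripper_force: 39.1
```

Emit:
step_arm([
  [0, 0, 0],
  [0, 0, 0],
  [0, 0, 0],
  [0, 0, 0],
  [0, 0, 0],
], hand=[1, 1, 1, 1, 1], twist=[0, 0, 0, 0, 0])

```text
time: 12.47
ee_pos: [0.6093, -0.1495, 0.1173]
ee_rot: [0.04, 0.999, -0.0, -0.0]
wrist_force: [-2.1, -2.8, 0.0]
gripper_width: 0.0109
gripper_force: 39.0
```

Run:
```python
import numpy as np
from workcell import robot
s=robot.sense();p=s["ee_pos"];print(s["time"],p,s["gripper_width"],s["wrist_force"])
psi=np.radians(-4.5);ex=np.array([np.cos(psi),np.sin(psi)]);ey=np.array([-ex[1],ex[0]])
h=p[:2]+.155*ey+.047*ex;print("hinge",h)
v=p[:2]-h
L=[np.array([np.cos(-a)*v[0]-np.sin(-a)*v[1],np.sin(-a)*v[0]+np.cos(-a)*v[1]]) for a in np.arange(0,1.66,.08)]
for i in range(0,20,5):
    print("call",i//5,[np.round(L[i+j]-L[i],4).tolist() for j in range(1,6) if i+j<len(L)])
```

```text
12.4667 [ 0.60927273 -0.14948391  0.1173109 ] 0.010900276873822069 [-2.12037241 -2.84053766  0.0499826 ]
hinge [0.668289  0.0013507]
call 0 [[-0.0119, 0.0052], [-0.0233, 0.0113], [-0.0342, 0.0184], [-0.0445, 0.0262], [-0.0541, 0.0349]]
call 1 [[-0.0089, 0.0094], [-0.017, 0.0195], [-0.0243, 0.0302], [-0.0307, 0.0415], [-0.0362, 0.0532]]
call 2 [[-0.0045, 0.0121], [-0.0081, 0.0246], [-0.0106, 0.0373], [-0.0122, 0.0502], [-0.0126, 0.0631]]
call 3 [[0.0005, 0.0129], [0.0021, 0.0258], [0.0047, 0.0385], [0.0083, 0.0509], [0.0129, 0.063]]
```

The bar is held (11 mm opening). Now I'll pull along the arc around the hinge at (0.668, 0.001).

Emit:
step_arm([
  [-0.0119, 0.0052, 0],
  [-0.0233, 0.0113, 0],
  [-0.0342, 0.0184, 0],
  [-0.0445, 0.0262, 0],
  [-0.0541, 0.0349, 0],
], hand=[1, 1, 1, 1, 1], twist=[-0.08, -0.16, -0.24, -0.32, -0.4])

```text
time: 12.88
ee_pos: [0.5561, -0.1126, 0.1173]
ee_rot: [0.239, 0.971, 0.002, 0.001]
wrist_force: [4.7, 3.2, -1.7]
gripper_width: 0.0107
gripper_force: 39.3
```

Emit:
step_arm([
  [-0.0089, 0.0094, 0],
  [-0.017, 0.0195, 0],
  [-0.0243, 0.0302, 0],
  [-0.0307, 0.0415, 0],
  [-0.0362, 0.0532, 0],
], hand=[1, 1, 1, 1, 1], twist=[-0.08, -0.16, -0.24, -0.32, -0.4])

```text
time: 13.3
ee_pos: [0.5218, -0.0585, 0.1173]
ee_rot: [0.427, 0.904, 0.003, 0.003]
wrist_force: [12.4, 2.9, -6.7]
gripper_width: 0.0108
gripper_force: 39.6
```

Emit:
step_arm([
  [-0.0045, 0.0121, 0],
  [-0.0081, 0.0246, 0],
  [-0.0106, 0.0373, 0],
  [-0.0122, 0.0502, 0],
  [-0.0126, 0.0631, 0],
], hand=[1, 1, 1, 1, 1], twist=[-0.08, -0.16, -0.24, -0.32, -0.4])

```text
time: 13.72
ee_pos: [0.5111, 0.0035, 0.1173]
ee_rot: [0.598, 0.802, 0.004, 0.004]
wrist_force: [18.0, -0.7, -10.3]
gripper_width: 0.0107
gripper_force: 40.2
```

Emit:
step_arm([
  [0.0005, 0.0129, 0],
  [0.0021, 0.0258, 0],
  [0.004, 0.036, 0],
  [0.0061, 0.0435, 0],
  [0.0068, 0.046, 0],
], hand=[1, 1, 1, 1, 1], twist=[-0.08, -0.16, -0.24, -0.32, -0.37])

```text
time: 14.13
ee_pos: [0.5186, 0.0484, 0.1173]
ee_rot: [0.735, 0.678, 0.004, 0.005]
wrist_force: [16.9, -4.7, -8.7]
gripper_width: 0.0114
gripper_force: 43.0
```

Run:
```python
from h import *
s=robot.sense();p=s["ee_pos"];print(s["time"],p,s["gripper_width"],s["wrist_force"])
h=np.array([.6683,.00135]);v=p[:2]-h;v0=np.array([-.059,-.1508])
print(np.linalg.norm(v),np.linalg.norm(v0),"angle",np.arctan2(v0[1],v0[0])-np.arctan2(v[1],v[0]))
t=robot.snapshot("top");P=cloud(t);save(t,"i",(150,80,350,230),3)
q=P[(P[...,2]>.145)&(P[...,2]<.158)&(P[...,0]>.49)&(P[...,0]<.63)&(abs(P[...,1]-.01)<.03)]
print(len(q),np.polyfit(q[:,0],q[:,1],1) if len(q)>9 else 0)
```

```text
14.1333 [0.51859123 0.04836636 0.1172761 ] 0.011411251413645058 [16.88689053 -4.74553926 -8.73593242]
0.15691798787951441 0.1619309729483523 angle -4.781028420800047
93 [-0.01739666  0.01701382]
```

View pics/i.png

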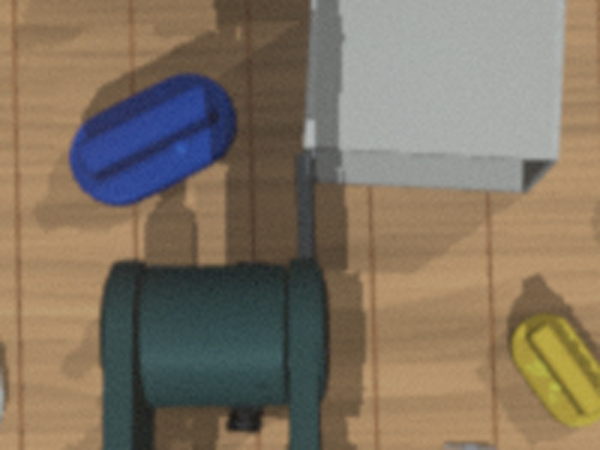

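The door is visible at (305,205), at about 1.505 rad by both the arm pose and its top edge. I'll add 0.065 rad.

Emit:
step_arm([
  [0.003, 0.005, 0],
  [0.005, 0.01, 0],
  [0.005, 0.01, 0],
  [0.005, 0.01, 0],
  [0.005, 0.01, 0],
], hand=[1, 1, 1, 1, 1], twist=[-0.03, -0.065, -0.065, -0.065, -0.065])

```text
time: 14.6
ee_pos: [0.522, 0.0581, 0.1173]
ee_rot: [0.756, 0.655, 0.003, 0.003]
wrist_force: [12.5, -2.3, -6.2]
gripper_width: 0.0113
gripper_force: 41.7
```

Emit:
step_arm([
  [0, 0, 0],
  [0, 0, 0],
  [0, 0, 0],
  [0, 0, 0],
  [0, 0, 0],
], hand=[0.8, 0.5, 0.2, 0, 0], twist=[0, 0, 0, 0, 0])

```text
time: 15.02
ee_pos: [0.5181, 0.0585, 0.1173]
ee_rot: [0.756, 0.655, 0.0, -0.0]
wrist_force: [-0.8, 0.6, 0.6]
gripper_width: 0.0426
gripper_force: 0.0
```

Emit:
step_arm([
  [0, 0, 0.03],
  [0, 0, 0.07],
  [0, 0, 0.11],
  [0, 0, 0.15],
  [0, 0, 0.18],
], hand=[0, 0, 0, 0, 0], twist=[0, 0, 0, 0, 0])

```text
time: 15.43
ee_pos: [0.5185, 0.0584, 0.3015]
ee_rot: [0.756, 0.655, 0.002, 0.001]
wrist_force: [0.3, 0.9, 0.9]
gripper_width: 0.0429
gripper_force: 0.0
```

Emit:
step_arm([
  [-0.01, -0.03, 0],
  [-0.02, -0.07, 0],
  [-0.04, -0.11, 0],
  [-0.06, -0.14, 0],
  [-0.08, -0.17, 0],
], hand=[0, 0, 0, 0, 0], twist=[0, 0, 0, 0, 0])

```text
time: 15.85
ee_pos: [0.4371, -0.1131, 0.2974]
ee_rot: [0.756, 0.655, 0.0, 0.0]
wrist_force: [1.0, -1.2, 0.2]
gripper_width: 0.0428
gripper_force: 0.0
```

Run:
```python
from h import *
s=robot.sense();print(s["time"],s["ee_pos"],s["wrist_force"])
t=robot.snapshot("top");P=cloud(t);b=robot.snapshot("side");B=cloud(b)
for X in(P,B):
    q=X[(X[...,2]>.142)&(X[...,2]<.159)&(X[...,0]>.50)&(X[...,0]<.63)&(abs(X[...,1]-.01)<.025)]
    if len(q)>9:k=np.polyfit(q[:,0],q[:,1],1)[0];print(len(q),"door deg",90+4.5*-1-np.degrees(np.arctan(k)))
    r=X[(np.hypot(X[...,0]-.485,X[...,1]-.37)<.085)&(X[...,2]>.06)&(X[...,2]<.09)];print(len(r),r.mean(0) if len(r) else 0)
    bo=X[(abs(X[...,0]-.567)<.05)&(abs(X[...,1]-.136)<.045)&(X[...,2]>.04)];print(cv2.minEnclosingCircle((bo[:,:2]*1000).astype(np.float32)))
f=np.hstack([t["frame"][60:320,60:420],b["frame"][100:360,130:370]]);cv2.imwrite("pics/j.png",cv2.resize(f[:,:,::-1],None,fx=1.3,fy=1.3))
```

```text
15.85 [ 0.43705559 -0.11313582  0.29736103] [ 0.96385725 -1.23205883  0.17141658]
292 door deg 89.6946664465814
305 [0.48422027 0.36775957 0.06708411]
((568.4197387695312, 134.74620056152344), 24.707561492919922)
248 door deg 89.78378348276244
496 [0.48244916 0.3733653  0.06562953]
((567.7589111328125, 137.14776611328125), 24.906763076782227)
```

View pics/j.png

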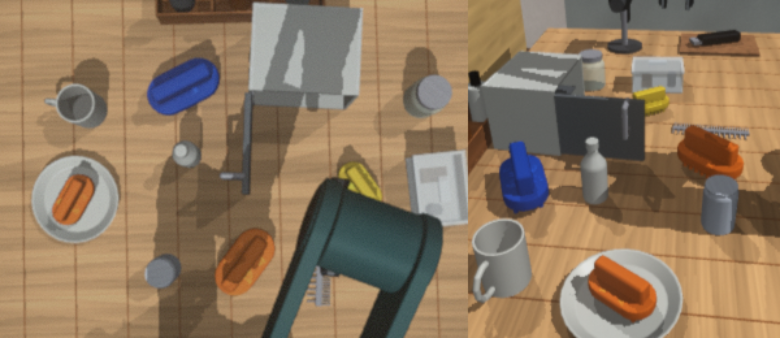

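The picture shows the brush centred in the saucer (75,198), the door at about 90° (248,145), and the bottle unmoved at (186,153). The gripper is clear of everything.

```bash
python3 -c "
from workcell import robot
print(robot.hand_in())"
```

```text
the job is handed in; nothing more can be done
None
```

The job is handed in: the small orange brush stands bristles down in the middle of the saucer, the door stands open at about 90°, and nothing else was seen to have moved (about 16 s of the 61 s used).

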